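# Build up a sieve column on its shaker base

## Task

Build the sieve column upright on the grey shaker base, one piece after another from the bottom: first the receiver pan into the base's socket, then the fine sieve, then the coarse sieve, and last the lid. Each piece must sit fully home, level, in the one below it, and at the end everything is let go. Leave the glass beaker, the small vial and the dropper bottle that stand between them upright where they are.

Things in the scene. Friction and masses are not known exactly. Their poses are not given: they have to be found in the camera images.
- seat (a point): Fixed shaker base: grey box 100 x 100 mm, 36 mm high, with an aluminium ring on top, 76 mm outside, 56 mm inside, 14 mm deep, its rim 50 mm above the worktop. The point is the centre of the ring's mouth, at rim height; z up. Each piece's foot drops into the 56 mm mouth below until its shoulder rests on the rim (2 mm play; the cone centres it if let go a few mm off). All pieces are round: any yaw.
- pan_mid (a point): Receiver pan, loose: deep steel cup with a closed floor 47 mm below its rim, 60 mm tall. Body 62 mm across, 3 mm wall, mouth 56 mm; below it a flat shoulder and a conical foot, 52 to 40 mm across, 10 mm high. The point is on its axis, half-way up (30 mm); z up. Grip round the body from above, at the point or up to 15 mm higher; 80-170 g. Home in the base, it is 20 mm above seat.
- fine_mid (a point): Fine sieve, loose: steel, outside as the pan, 60 mm tall, but with a close fine mesh, almost solid to the eye, 15 mm below the rim. Body 62 mm across, 3 mm wall, mouth 56 mm; below it a flat shoulder and a conical foot, 52 to 40 mm across, 10 mm high. The point is on its axis, half-way up (30 mm); z up. Grip as the pan; 75-155 g. Home on the pan, it is 50 mm above the pan's point.
- coarse_mid (a point): Coarse sieve, loose: steel, the tallest, 76 mm; an open grid of 3 by 3 thick wires, 12 mm apart, 21 mm below the rim, the worktop seen through it. Body 62 mm across, 3 mm wall, mouth 56 mm; below it a flat shoulder and a conical foot, 52 to 40 mm across, 10 mm high. The point is on its axis, half-way up (38 mm); z up. Grip as the pan; 90-185 g. Home on the fine sieve, it is 58 mm above that one's point.
- lid_mid (a point): Lid, loose: steel disc 62 mm across, 5 mm thick, on a conical foot (52 to 40 mm across, 10 mm high), with a black knob 22 mm across; disc top 15 mm, knob top 50 mm above the underside. The point is on the axis in the knob, 37 mm above the underside; z up. Grip the knob here or a little higher; 70-140 g. Home on the coarse sieve, it is 65 mm above that one's point.
- beaker_mid (a point): Empty glass beaker with a spout, 53 mm across (59 over the spout), 68 mm tall, loose; not to be moved. This point is on its axis half-way up; z up.
- vial_mid (a point): Small capped sample vial, 20 mm across, 48 mm tall, loose; not to be moved. This point is on its axis half-way up; z up.
- dropper_mid (a point): Brown dropper bottle with a black cap, 30 mm across, 75 mm tall, loose; not to be moved. This point is on its axis half-way up; z up.
There are look-alikes about, which are no part of the job. What is shaped like the part that bears pan_mid but green is not meant.

How it is judged:
On the way, in this order (a step that is already met when the one before it is completed fails the run):
1. the receiver pan sits home in the base's socket (z of pan_mid in the frame of seat between 0.017 and 0.023 m and horizontal distance between pan_mid and seat below 0.006 m and angle between pan_mid's own z axis and vertical below 0.07 rad), for 0.2 s.
2. the fine sieve sits home on the pan (z of fine_mid in the frame of pan_mid between 0.047 and 0.053 m and horizontal distance between fine_mid and pan_mid below 0.006 m and angle between fine_mid's own z axis and vertical below 0.07 rad), for 0.2 s.
3. the coarse sieve sits home on the fine sieve (z of coarse_mid in the frame of fine_mid between 0.055 and 0.061 m and horizontal distance between coarse_mid and fine_mid below 0.006 m and angle between coarse_mid's own z axis and vertical below 0.07 rad), for 0.2 s.
4. the lid sits home on the coarse sieve (z of lid_mid in the frame of coarse_mid between 0.062 and 0.068 m and horizontal distance between lid_mid and coarse_mid below 0.006 m and angle between lid_mid's own z axis and vertical below 0.07 rad), for 0.2 s.
At the end, for the whole second after the job is handed in: From the bottom: base, receiver pan, fine sieve, coarse sieve, lid; each seated in the one below within 3 mm of its full depth and 6 mm of its axis, tilted less than 4 degrees, at rest and let go; beaker, vial and dropper bottle upright (all of step 1 and all of step 2 and all of step 3 and all of step 4 and linear speed of each of pan, fine, coarse, lid below 0.02 m/s and contact force between each of pan, fine, coarse, lid and the fingers below 0.1 N and angle between each of beaker_mid, vial_mid, dropper_mid's own z axis and vertical below 0.3 rad); the robot touches nothing.
It fails at once if the beaker is pushed more than 3 cm away or tipped over (distance of beaker_mid from where it was at the start of the episode above 0.03 m or angle between beaker_mid's own z axis and vertical above 0.5 rad).
It fails at once if the vial is pushed more than 3 cm away or tipped over (distance of vial_mid from where it was at the start of the episode above 0.03 m or angle between vial_mid's own z axis and vertical above 0.5 rad).
It fails at once if the dropper bottle is pushed more than 3 cm away or tipped over (distance of dropper_mid from where it was at the start of the episode above 0.03 m or angle between dropper_mid's own z axis and vertical above 0.5 rad).
It also fails if it takes over 93 s, if anything falls off the work surface, if the arm or the gripper's body presses on something with over 40 N, if the wrist force passes 120 N, or if a joint passes its speed limit or range.

## Robot

A 6-joint arm with a two-finger parallel gripper is mounted at the origin on a cart in front of the work surface, level with it; the furniture and walls round the work are solid. World frame = base frame: x ahead of the robot, y to its left, z up, the work surface at z = 0. Lengths are in m, angles in rad, forces in N, time in s.
With the tool pointing down it reaches from about 0.375 to 0.9 m from the base axis. Payload 3.1 kg.
Tool frame: the origin (TCP) lies midway between the tips of the shut fingers; the grasp point (between the pads) lies 19 mm behind it; x points along the fingers, z is the direction in which the jaws open and shut, and the axes are right-handed (so a half turn about x gives the same grasp; the last joint's range is limited). The gripper opens to 87 mm and grips with 3 to 60 N. Pads are 19 mm wide; open, the fingers measure 117 mm over their backs; the gripper's body (75 mm by 190 mm) begins 51 mm behind the grasp point.
Start: joints at [1.034, 0.527, 1.433, -0, 1.181, -0.178], TCP at [0.219, 0.585, 0.199] pointing down, gripper open.
Joint ranges: [-3.08, 3.08], [-0.75, 2.2], [0.22, 2.44], [-1.43, 4.57], [0, 2.65], [-2.85, 2.85]. Speed limits (rad/s): [2.79, 2.79, 3.14, 3.14, 3.14, 3.14].

## Interface

Orientations are given as a unit quaternion [x, y, z, w].
In Python, from rig import readout, imaging, robot gives the robot as it stands. The module is installed in compiled form; this text tells all that it offers.
- The arm moves only by the tool play_rows, never from a script. Its argument "rows" is text: rows parted by semicolons, each of 7 numbers parted by spaces: the turn, a rotation vector about the tool's x, y, z in rad, then the shift along the tool's x, y, z in mm, then the closure, from 0 (fully open) to 1 (shut). In form: ax ay az tx ty tz gripper; .... A call has 1 to 8 rows; each row shifts and turns the commanded pose from where the row before left it, along the tool's axes as they then stand; what a row does not reach is not made up. A row lasts 1/12 s, in which the tool goes at most 41.7 mm and 7.16 degrees, less where a joint would pass 70% of its speed; a pose out of reach is approached as far as the arm can. A call with a gripper value outside its range is refused whole. The fingers move at their own pace and stop on an object; "squeeze" is the grip in N (left out, the last holds). Time passes only in rows, so rows that do not move let the fingers close. It gives the time, the measured TCP pose, the force and the opening at its end, in the units of the state.
- readout.get_obs(): the state, without advancing time (a new reading comes with each control period).
- imaging.camera(name): name is "scene" or "top" or "wrist"; returns the picture (420x560x3 uint8, blue, green, red); there is no depth.
- imaging.camera_info(name): a dict with "K" (3x3 intrinsics, pixels), "world_to_cam" (4x4, takes a point from world to camera coordinates). Camera axes: x right, y down, z forward; pixel columns grow to the right and rows downward; lengths in m; the calibration is good to about 2 mm. A picture is of the moment at which its call begins: read the wrist's pose just before it. camera_info takes no time and is no camera call; for the wrist camera it gives the pose at the moment of the call.
- robot.hand_in(): hands the job in, once; it reports no verdict.
The state is a dict: "time": time; "q": joint angles; "joint_velocities": joint speeds; "joint_torque": joint torques, N m; "position": TCP position; "tool_rot": TCP orientation; "ft_force": force on the tool from outside, world axes, zero at the start; "moment": the same for the moment, N m; "grip_width": finger opening in m.
Only numpy, scipy, OpenCV 4.12 (cv2) and the standard library are available. Lean on these libraries where they do the work, as an engineer would, in place of code of your own. Each camera call takes 0.05 s, during which the arm holds its last target. There are 200 camera calls.

## Working session

There is one attempt and no reset: what is moved stays moved. The work goes in short steps, Python scripts to look and compute and a tool call to move; the robot and the scene stay as the last step left them, time stands still between calls to the robot, and variables do not carry over. Pictures are saved under pics/ and viewed, about 12 in all and at most 16, crops included, and the job is handed in when it is done.

Besides the shell and the picture viewer there is one more tool, called as name(argument=value, ...) on one line, values as JSON. play_rows: Moves the arm, as the interface text tells. Its arguments: {"type":"object","properties":{"rows":{"type":"string"},"squeeze":{"type":"number"}},"required":["rows"]}

```bash
mkdir -p pics
python3 - <<'E'
from rig import readout, imaging, robot
import cv2,numpy as np
o=readout.get_obs();print({k:np.round(v,3).tolist() for k,v in o.items()})
for n in ("scene","top","wrist"):
    i=imaging.camera(n);cv2.imwrite(f"pics/{n}0.png",i)
    c=imaging.camera_info(n);print(n,np.round(c["K"],1).tolist(),np.round(c["world_to_cam"],4).tolist())
a=cv2.imread("pics/top0.png");cv2.imwrite("pics/top0b.png",cv2.resize(a,(800,600),interpolation=cv2.INTER_CUBIC))
E
```

```text
{'time': 0.0, 'q': [1.035, 0.529, 1.434, -0.0, 1.181, -0.179], 'joint_velocities': [-0.001, -0.0, 0.003, 0.0, -0.002, -0.001], 'joint_torque': [0.001, -44.003, -17.659, 0.063, 0.058, -0.0], 'position': [0.218, 0.585, 0.198], 'tool_rot': [-0.403, 0.582, 0.403, 0.58], 'ft_force': [-0.357, -0.306, -0.376], 'moment': [-0.074, -0.02, -0.036], 'grip_width': 0.087}
scene [[545.7, 0.0, 273.0], [0.0, 545.7, 210.5], [0.0, 0.0, 1.0]] [[0.7933, -0.6086, -0.0197, -0.4213], [-0.2683, -0.3203, -0.9085, 0.2056], [0.5466, 0.726, -0.4174, 0.6295], [0.0, 0.0, 0.0, 1.0]]
top [[395.8, 0.0, 286.0], [0.0, 395.8, 215.2], [0.0, 0.0, 1.0]] [[0.0265, -0.9996, -0.0095, 0.0302], [-0.9897, -0.0249, -0.1407, 0.5655], [0.1404, 0.0131, -0.99, 0.8464], [0.0, 0.0, 0.0, 1.0]]
wrist [[373.1, 0.0, 281.7], [0.0, 373.1, 212.1], [0.0, 0.0, 1.0]] [[0.351, 0.9364, -0.0013, -0.6239], [0.8951, -0.3351, 0.2939, -0.0362], [0.2748, -0.1043, -0.9558, 0.3927], [0.0, 0.0, 0.0, 1.0]]
```

View pics/top0b.png

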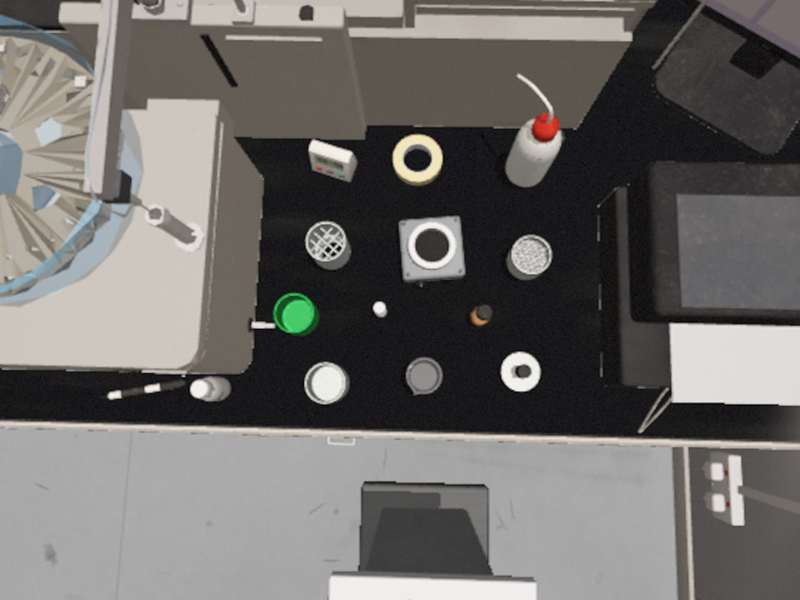

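View pics/scene0.png

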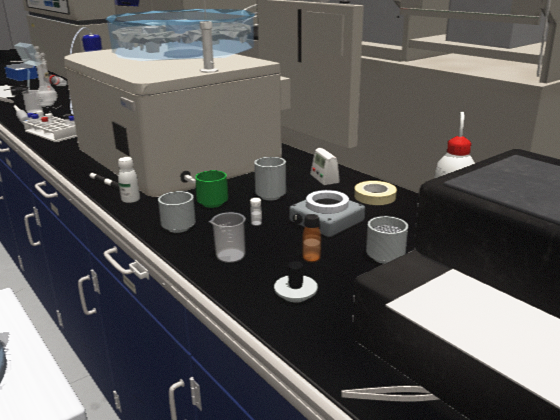

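Top view (800x600): coarse sieve (327,243), base (432,246), sieve-like piece (529,257), green decoy (296,314), pan-like piece (327,383), lid (520,371), beaker (423,376), vial (380,310), dropper (480,316). Next, enlarged crops.

Run:
```python
import cv2,numpy as np
a=cv2.imread("pics/top0.png")[140:290,185:395]
a=np.clip(a.astype(float)*1.0,0,255).astype('uint8')
b=cv2.resize(a,None,fx=3.8,fy=3.8,interpolation=cv2.INTER_CUBIC)
for i in range(0,210,10): cv2.putText(b,str(185+i),(int(i*3.8),8),0,.3,(0,255,255)); cv2.line(b,(int(i*3.8),10),(int(i*3.8),14),(0,255,255))
for j in range(0,150,10): cv2.putText(b,str(140+j),(0,int(j*3.8)+4),0,.3,(0,255,255))
cv2.imwrite("pics/c1.png",b)
```

```text
(no output)
```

View pics/c1.png

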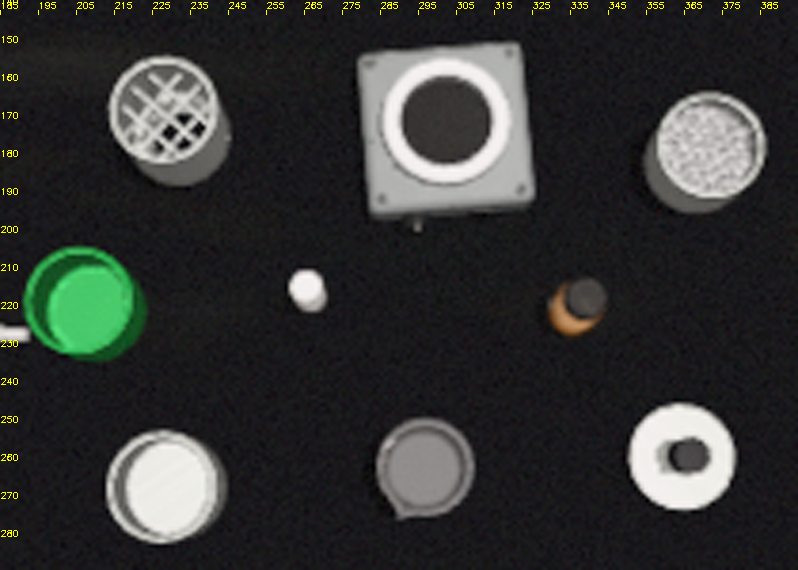

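```bash
cat > h.py <<'E'
from rig import readout, imaging, robot
import cv2,numpy as np
from scipy.spatial.transform import Rotation as R
def cast(n,uv,z,info=None):
    c=info or imaging.camera_info(n);W=np.array(c["world_to_cam"]);K=np.array(c["K"])
    d=W[:3,:3].T@np.linalg.solve(K,[*uv,1.]);o=-W[:3,:3].T@W[:3,3]
    return o+d*(z-o[2])/d[2]
def proj(c,p):
    W=np.array(c["world_to_cam"]);q=np.array(c["K"])@(W[:3,:3]@np.asarray(p)+W[:3,3]);return q[:2]/q[2]
def to(xyz,yaw=None):
    """total turn and shift (turn first, shift in the turned frame) to TCP xyz, tool down; yaw = jaw axis heading (deg, mod 180)"""
    o=readout.get_obs();r=R.from_quat(o["tool_rot"]);z=r.as_matrix()[:,2]
    cur=np.degrees(np.arctan2(z[1],z[0]));best=cur if yaw is None else cur+(yaw-cur+90)%180-90
    b=np.radians(best);X=np.array([0,0,-1.]);Z=np.array([np.cos(b),np.sin(b),0]);T=np.c_[X,np.cross(Z,X),Z]
    rv=(r.inv()*R.from_matrix(T)).as_rotvec();d=np.array(xyz)-o["position"]
    print("t",round(o["time"],2),"pos",np.round(o["position"],4),"jaw",round(cur,1),"w",o["grip_width"],"q",np.round(o["q"],2))
    print(" turn",np.round(rv,3),"shift target-frame mm",np.round(T.T@d*1000,1),"shift cur-frame",np.round(r.as_matrix().T@d*1000,1),"tool z",np.round(z,3))
E
python3 - <<'E'
from h import *
P=dict(coarse=(164,110,.076),seat=(447,121,.05),fine=(711,146,.06),pan=(161,487,.06),lid=(682,457,.015),beaker=(426,467,.068),vial=(307,286,.048),dropper=(585,298,.075),green=(81,302,.06))
for k,(u,v,z) in P.items(): print(k,np.round(cast("top",(185+(u+.5)/3.8-.5,140+(v+.5)/3.8-.5),z),4))
to((.36,.17,.2))
E
```

```text
coarse [0.6592 0.1743 0.076 ]
seat [0.6633 0.0106 0.05  ]
fine [ 0.6495 -0.1431  0.06  ]
pan [0.4442 0.1683 0.06  ]
lid [ 0.4703 -0.1344  0.015 ]
beaker [0.4592 0.0188 0.068 ]
vial [0.5629 0.0903 0.048 ]
dropper [ 0.5562 -0.0687  0.075 ]
green [0.5486 0.2195 0.06  ]
t 0.15 pos [0.2186 0.5849 0.1981] jaw 69.5 w 0.08691879966539508 q [ 1.03  0.53  1.43 -0.    1.18 -0.18]
 turn [-0.    -0.002 -0.   ] shift target-frame mm [  -1.9 -277.8 -339.1] shift cur-frame [  -1.4 -277.8 -339.1] tool z [ 0.35   0.937 -0.002]
```

Run:
```python
from h import *
f=lambda u,v,z:np.round(cast("top",(u*.7-.15,v*.7-.15),z),3)
print("bottle near base",f(523,187,0),"left",f(506,175,0),"cap top",f(547,122,.19),"shoulder left",f(525,130,.13))
print("machine edge",f(600,250,0),f(600,200,.0),f(650,170,.2),f(600,330,0))
print("box right",f(262,180,0),f(235,150,.2),f(250,370,0),f(195,360,.2))
print("timer",f(309,142,.05),f(357,180,0),"tape",f(417,187,0), "rear cabinet",f(365,138,0),f(240,138,0),f(580,128,0))
```

```text
bottle near base [ 0.781 -0.142  0.   ] left [ 0.801 -0.113  0.   ] cap top [ 0.803 -0.138  0.19 ] shoulder left [ 0.82 -0.12  0.13]
machine edge [ 0.675 -0.269  0.   ] [ 0.761 -0.271  0.   ] [ 0.734 -0.271  0.2  ] [ 0.541 -0.266  0.   ]
box right [0.783 0.3   0.   ] [0.749 0.281 0.2  ] [0.462 0.299 0.   ] [0.468 0.312 0.2  ]
timer [0.83  0.213 0.05 ] [0.786 0.139 0.   ] tape [0.776 0.037 0.   ] rear cabinet [0.862 0.128 0.   ] [0.857 0.343 0.   ] [ 0.888 -0.24   0.   ]
```

play_rows(rows="0 0 0 0 -31 -36 0; 0 0 0 0 -35 -40 0;0 0 0 0 -35 -40 0;0 0 0 0 -35 -40 0;0 0 0 0 -35 -40 0;0 0 0 0 -35 -40 0;0 0 0 0 -35 -40 0;0 0 0 0 -26 -34 0")

```text
time: 0.82
position: [0.3343, 0.2709, 0.1989]
tool_rot: [-0.403, 0.581, 0.403, 0.581]
ft_force: [1.2, -0.8, 0.6]
grip_width: 0.0873
```

Run:
```python
from h import *
to((.4442,.1683,.16))
c=imaging.camera_info("wrist");W=np.array(c["world_to_cam"]);print("cam rel",-W[:3,:3].T@W[:3,3]-readout.get_obs()["position"])
W2=W.copy()
```

```text
t 0.82 pos [0.3343 0.2709 0.1989] jaw 69.5 w 0.08727450953575658 q [ 0.42  0.27  1.9  -0.    0.98 -0.79]
 turn [-0.     0.001  0.001] shift target-frame mm [  38.9 -138.8  -57.7] shift cur-frame [  39.  -138.8  -57.8] tool z [0.35  0.937 0.001]
cam rel [-0.07542344  0.02782529  0.18701457]
```

play_rows(rows="0 0 0 6 -32 -13 0; 0 0 0 8 -32 -13 0;0 0 0 8 -32 -13 0;0 0 0 8 -28 -12 0;0 0 0 8 -14.8 -6.8 0;0 0 0 0 0 0 0;0 0 0 0 0 0 0")

```text
time: 1.4
position: [0.4431, 0.1692, 0.1603]
tool_rot: [-0.402, 0.582, 0.403, 0.581]
ft_force: [-0.6, 0.2, -0.4]
grip_width: 0.0874
```

```bash
cat >> h.py <<'E'
def shot(name,pts=()):
    o=readout.get_obs();c=imaging.camera_info("wrist");i=imaging.camera("wrist")
    cv2.imwrite(f"pics/{name}_raw.png",i)
    np.savez(f"pics/{name}.npz",K=c["K"],W=c["world_to_cam"])
    b=cv2.resize(i,(800,600),interpolation=cv2.INTER_CUBIC)
    s=800/560
    for p in pts:
        u=proj(c,p)*s
        if np.all(np.abs(u)<2000): cv2.drawMarker(b,tuple(int(x) for x in u),(0,0,255),cv2.MARKER_CROSS,14,1)
        print("pt",p,np.round(u,1))
    cv2.imwrite(f"pics/{name}.png",b)
def ring(name,p,rad,z):
    pass
def rim(name,xy,rad,z,band=.008):
    """fit rim circle (known radius,z) on saved shot by maximising gradient along projected circle"""
    d=np.load(f"pics/{name}.npz");c=dict(K=d["K"],world_to_cam=d["W"]);g=cv2.GaussianBlur(cv2.cvtColor(cv2.imread(f"pics/{name}_raw.png"),6),(0,0),1).astype(np.float32)
    t=np.linspace(0,2*np.pi,180,endpoint=False);W=c["world_to_cam"];K=c["K"]
    def samp(x,y,r):
        q=np.c_[x+r*np.cos(t),y+r*np.sin(t),np.full(180,z)]@W[:3,:3].T+W[:3,3];q=q@K.T;q=(q[:,:2]/q[:,2:]).astype(np.float32)
        return cv2.remap(g,q[None,:,0],q[None,:,1],1)[0]
    best=max(((np.median(np.abs(samp(x,y,rad+.0012)-samp(x,y,rad-.0012)))+.3*np.mean(np.abs(samp(x,y,rad+.0012)-samp(x,y,rad-.0012))),x,y) for x in xy[0]+np.arange(-.012,.0121,.0005) for y in xy[1]+np.arange(-.012,.0121,.0005)))
    return np.round(best,4)
E
python3 - <<'E'
from h import *
shot("w1",[(.4442,.1683,.06),(.4442+.031,.1683,.06),(.4442,.1683+.031,.06)])
print(rim("w1",(.4442,.1683),.031,.06),rim("w1",(.4442,.1683),.028,.06))
to((.4442,.1683,.16))
E
```

```text
pt (0.4442, 0.1683, 0.06) [401.9 291.7]
pt (0.47519999999999996, 0.1683, 0.06) [420.9 340.1]
pt (0.4442, 0.1993, 0.06) [454.2 272.7]
[154.6077   0.4447   0.1698] [76.0957  0.4417  0.1663]
t 1.45 pos [0.4425 0.1699 0.1606] jaw 69.5 w 0.08723388964277257 q [ 0.13  0.38  1.84  0.    0.92 -1.08]
 turn [-0.    -0.001 -0.002] shift target-frame mm [ 0.6 -2.2 -0.9] shift cur-frame [ 0.6 -2.2 -0.9] tool z [ 0.351  0.936 -0.001]
```

View pics/w1.png

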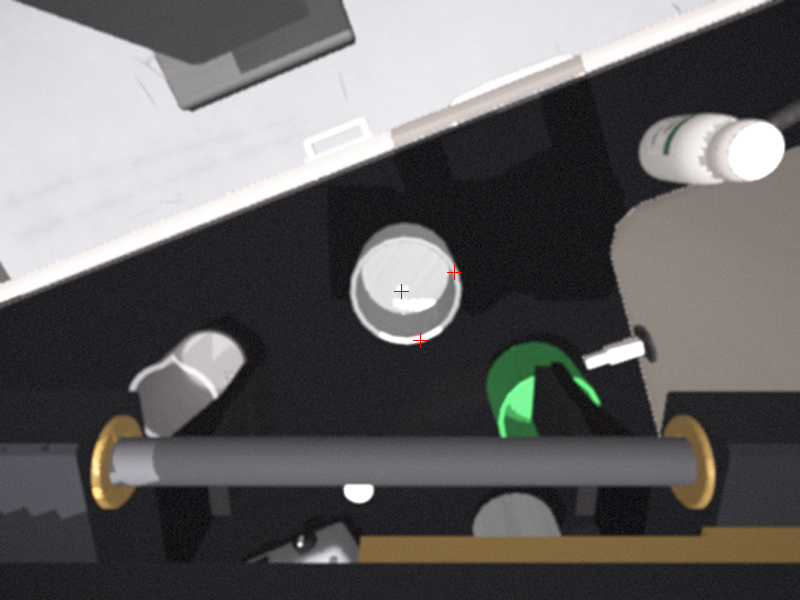

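play_rows(rows="0 0 0 30 -2.2 0.8 0;0 0 0 35 0 0 0;0 0 0 35 0 0 0;0 0 0 27 0 0 0;0 0 0 10 0 0 0;0 0 0 0 0 0 0;0 0 0 0 0 0 0", squeeze=25)

```text
time: 2.03
position: [0.4455, 0.1706, 0.0244]
tool_rot: [-0.403, 0.581, 0.403, 0.581]
ft_force: [-0.2, -0.7, -0.5]
grip_width: 0.0871
```

play_rows(rows="0 0 0 0 0 0 0.2;0 0 0 0 0 0 0.6;0 0 0 0 0 0 1;0 0 0 0 0 0 1;0 0 0 0 0 0 1;0 0 0 0 0 0 1;0 0 0 0 0 0 1;0 0 0 0 0 0 1")

```text
time: 2.7
position: [0.4463, 0.1697, 0.0246]
tool_rot: [-0.403, 0.581, 0.403, 0.581]
ft_force: [-0.2, -0.7, 6.2]
grip_width: 0.062
```

Run:
```python
from h import *
to((.6633,.0106,.16),0)
shot("w2",[(.445,.170,.06)])
```

```text
t 2.7 pos [0.4463 0.1697 0.0246] jaw 69.5 w 0.061987374470442363 q [ 0.13  0.64  1.94 -0.    0.56 -1.08]
 turn [1.213e+00 1.000e-03 1.000e-03] shift target-frame mm [-135.4 -159.1  217. ] shift cur-frame [-135.1 -259.1  -72.9] tool z [0.35  0.937 0.001]
pt (0.445, 0.17, 0.06) [402.4 400.8]
```

View pics/w2.png

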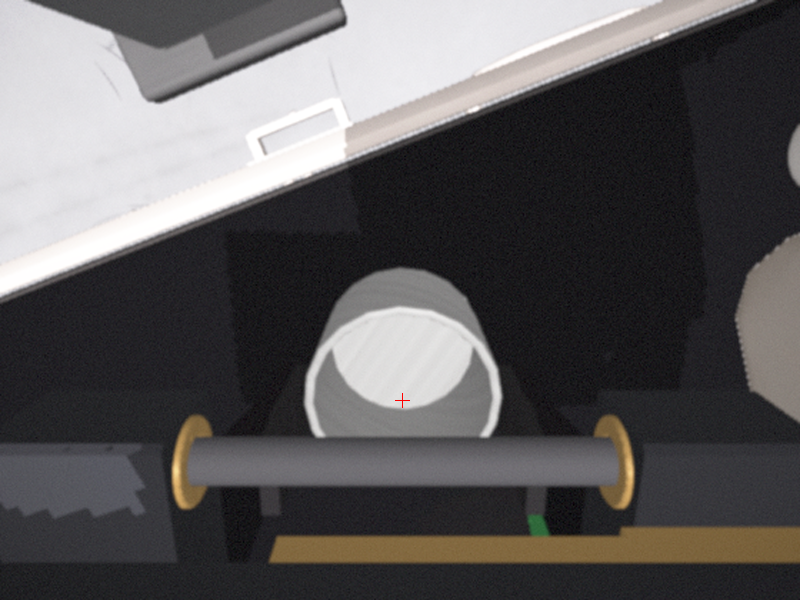

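play_rows(rows="0 0 0 -25 0 0 1;0 0 0 -38 0 0 1;0 0 0 -38 -5 0 1;0 0 0 -25 -25 -6 1;0 0 0 -9 -35 -10 1;0 0 0 0 -36 -10 1;0 0 0 0 -36 -10 1;0 0 0 0 -36 -10 1")

```text
time: 3.42
position: [0.5925, 0.0651, 0.1593]
tool_rot: [-0.403, 0.581, 0.403, 0.581]
ft_force: [0.5, 0.3, -1.6]
grip_width: 0.0619
```

Run:
```python
from h import *
import shutil
c=imaging.camera_info("top");np.savez("pics/top0.npz",K=c["K"],W=c["world_to_cam"]);shutil.copy("pics/top0.png","pics/top0_raw.png")
print("seat",rim("top0",(.6633,.0106),.038,.05),rim("top0",(.6633,.0106),.028,.05))
print("fine",rim("top0",(.6495,-.1431),.031,.06));print("coarse",rim("top0",(.6592,.1743),.031,.076));print("pan",rim("top0",(.4442,.1683),.031,.06));print("lid",rim("top0",(.4703,-.1344),.031,.015))
to((.6633,.0106,.16))
```

```text
seat [4.86594e+01 6.72800e-01 1.10000e-03] [7.64874e+01 6.64800e-01 1.11000e-02]
fine [63.6548  0.6505 -0.1436]
coarse [63.9549  0.6607  0.1753]
pan [72.635   0.4447  0.1688]
lid [95.3801  0.4703 -0.1339]
t 3.42 pos [0.5925 0.0651 0.1593] jaw 69.5 w 0.06188827470922881 q [-0.08  0.54  1.55  0.    1.06 -1.29]
 turn [-0.  0.  0.] shift target-frame mm [ -0.7 -85.4 -26.2] shift cur-frame [ -0.7 -85.4 -26.2] tool z [0.35  0.937 0.   ]
```

play_rows(rows="0 0 0 0 -36 -10 1;0 0 0 0 -31.2 -9 1;0 0 0 0 -15 -4 1;0 0 0 20 -5 -1.9 1;0 0 0 30 0 0 1;0 0 0 25 0 0 1;0 0 0 4 0 0 1;0 0 0 0 0 0 1")

```text
time: 4.08
position: [0.6623, 0.0125, 0.0772]
tool_rot: [-0.401, 0.583, 0.405, 0.579]
ft_force: [-0.9, -0.3, -1.0]
grip_width: 0.0616
```

Run:
```python
from h import *
to((.6655,.0113,.0655));shot("w3",[])
i=imaging.camera("scene");cv2.imwrite("pics/s3.png",cv2.resize(i[120:300,200:440],(800,600),interpolation=2))
```

```text
t 4.08 pos [0.6623 0.0125 0.0772] jaw 69.5 w 0.061607436034788576 q [-0.15  0.72  1.42  0.    1.   -1.36]
 turn [-0.    -0.001 -0.006] shift target-frame mm [11.7 -3.4  0. ] shift cur-frame [11.7 -3.5  0. ] tool z [ 0.35   0.937 -0.001]
```

View pics/s3.png

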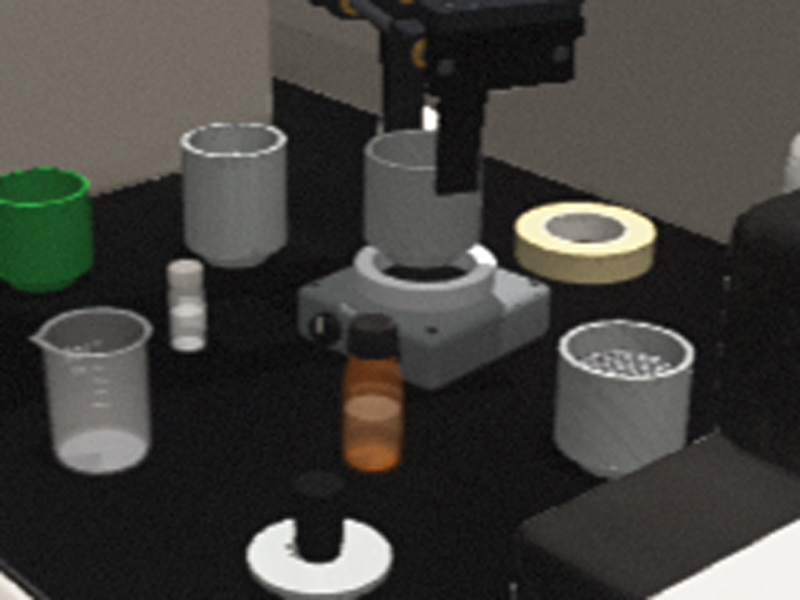

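play_rows(rows="0 0 0 0 0 0 1;0 0 0 0 0 0 1")

```text
time: 4.35
position: [0.6661, 0.0122, 0.0819]
tool_rot: [-0.404, 0.58, 0.402, 0.582]
ft_force: [0.3, 1.0, -1.1]
grip_width: 0.062
```

```bash
python3 -c "
from h import *
to((.6655,.0113,.0655))"
```

```text
t 4.35 pos [0.6661 0.0122 0.0819] jaw 69.5 w 0.06195097395831048 q [-0.15  0.72  1.42  0.    1.   -1.36]
 turn [-0.     0.001  0.004] shift target-frame mm [16.4  0.2 -1.1] shift cur-frame [16.4  0.3 -1.1] tool z [0.35  0.937 0.001]
```

play_rows(rows="0 0 0 6 0 -0.5 1;0 0 0 5 0 -0.5 1;0 0 0 3 0 0 1;0 0 0 0 0 0 1;0 0 0 0 0 0 1;0 0 0 0 0 0 1")

```text
time: 4.85
position: [0.6642, 0.0113, 0.0657]
tool_rot: [-0.403, 0.581, 0.403, 0.581]
ft_force: [-0.6, 0.5, -1.3]
grip_width: 0.0621
```

```bash
python3 -c "
from h import *
to((.6655,.0113,.0646));print(readout.get_obs()['ft_force'])"
```

```text
t 4.85 pos [0.6642 0.0113 0.0657] jaw 69.5 w 0.062059659514135244 q [-0.15  0.74  1.43 -0.    0.97 -1.36]
 turn [-0. -0. -0.] shift target-frame mm [ 1.1 -1.2  0.4] shift cur-frame [ 1.1 -1.2  0.5] tool z [ 0.35   0.937 -0.   ]
[-0.60045646  0.53388859 -1.34339375]
```

play_rows(rows="0 0 0 1 0 0 1;0 0 0 0 0 0 0.2;0 0 0 0 0 0 0;0 0 0 0 0 0 0;0 0 0 0 0 0 0;0 0 0 0 0 0 0")

```text
time: 5.35
position: [0.6645, 0.0113, 0.065]
tool_rot: [-0.403, 0.581, 0.403, 0.581]
ft_force: [-0.2, 0.2, -0.6]
grip_width: 0.0843
```

play_rows(rows="0 0 0 -15 0 0 0;0 0 0 -30 0 0 0;0 0 0 -30 0 0 0;0 0 0 -20 0 0 0;0 0 0 0 0 0 0;0 0 0 0 0 0 0")

```text
time: 5.85
position: [0.6653, 0.0112, 0.1615]
tool_rot: [-0.404, 0.58, 0.402, 0.582]
ft_force: [-0.1, 0.0, -0.6]
grip_width: 0.0871
```

Run:
```python
from h import *
shot("w4",[(.6643,.0115,.1)])
print(rim("w4",(.6643,.0115),.031,.1))
to((.650,-.143,.17),0)
```

```text
pt (0.6643, 0.0115, 0.1) [402.5 308. ]
[9.73611e+01 6.62800e-01 1.15000e-02]
t 5.9 pos [0.664  0.0114 0.1598] jaw 69.5 w 0.08713716477569934 q [-0.15  0.62  1.37 -0.    1.15 -1.36]
 turn [ 1.213 -0.    -0.   ] shift target-frame mm [ -10.2 -154.4  -14. ] shift cur-frame [ -10.2  -41.  -149.5] tool z [ 0.35   0.937 -0.   ]
```

View pics/w4.png

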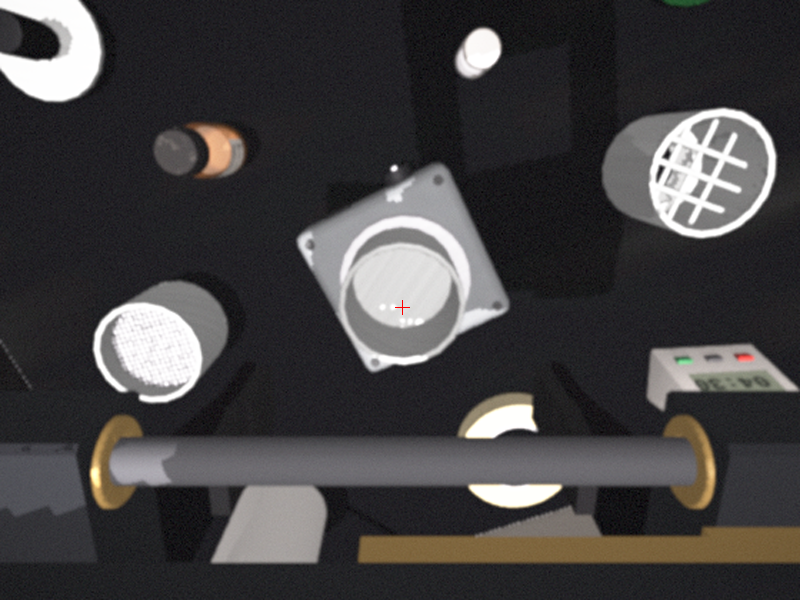

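play_rows(rows="0.115 0 0 0 0 0 0;0.115 0 0 0 0 0 0;0.115 0 0 0 0 0 0;0.115 0 0 0 0 0 0;0.115 0 0 0 0 0 0;0.115 0 0 0 0 0 0;0 0 0 0 0 0 0")

```text
time: 6.48
position: [0.6628, 0.0115, 0.1575]
tool_rot: [-0.182, 0.685, 0.183, 0.682]
ft_force: [0.3, -0.4, 0.1]
grip_width: 0.087
```

Run:
```python
from h import *
print("fine",rim("w4",(.6505,-.1436),.031,.06),"coarse",rim("w4",(.6607,.1753),.031,.076))
to((.651,-.143,.16))
```

```text
fine [ 1.761449e+02  6.505000e-01 -1.426000e-01] coarse [2.031989e+02 6.607000e-01 1.773000e-01]
t 6.48 pos [0.6628 0.0115 0.1575] jaw 29.9 w 0.08697571987097243 q [-0.15  0.63  1.37  0.    1.15 -0.67]
 turn [-0.    -0.003 -0.003] shift target-frame mm [  -2.5 -128.1  -87.2] shift cur-frame [  -2.5 -128.1  -87.2] tool z [ 0.867  0.498 -0.003]
```

play_rows(rows="0 0 0 0 -20 -14 0;0 0 0 0 -30 -20.3 0;0 0 0 0 -32 -21.8 0;0 0 0 0 -30 -20.3 0;0 0 0 0 -16 -10.8 0;0 0 0 0 0 0 0;0 0 0 0 0 0 0")

```text
time: 7.07
position: [0.6517, -0.144, 0.1583]
tool_rot: [-0.182, 0.684, 0.183, 0.682]
ft_force: [0.6, 0.6, -0.2]
grip_width: 0.0868
```

Run:
```python
from h import *
to((.6505,-.143,.024))
shot("w5",[(.6505,-.143,.06)])
print(rim("w5",(.6505,-.143),.031,.06))
```

```text
t 7.07 pos [ 0.6517 -0.144   0.1583] jaw 29.9 w 0.08681228844839321 q [-0.38  0.63  1.35  0.    1.16 -0.91]
 turn [-0.    -0.001 -0.003] shift target-frame mm [134.3   1.5  -0.5] shift cur-frame [134.3   1.2  -0.3] tool z [ 0.867  0.499 -0.001]
pt (0.6505, -0.143, 0.06) [401. 288.]
[138.9057   0.65    -0.1415]
```

View pics/w5.png

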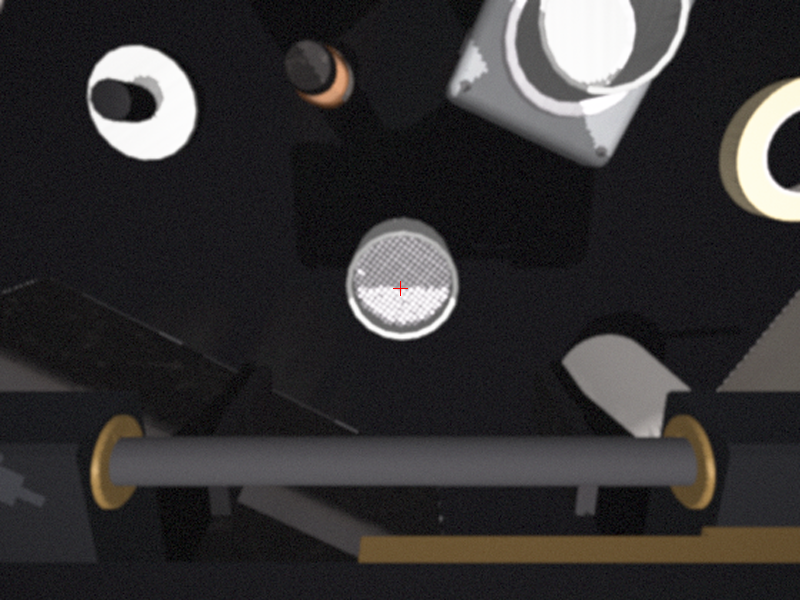

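play_rows(rows="0 0 0 30 2 -0.2 0;0 0 0 35 0 0 0;0 0 0 35 0 0 0;0 0 0 24 0 0 0;0 0 0 10 0 0 0;0 0 0 0 0 0 0;0 0 0 0 0 0 0")

```text
time: 7.7
position: [0.6519, -0.1404, 0.026]
tool_rot: [-0.183, 0.683, 0.184, 0.683]
ft_force: [-0.6, 0.3, 0.5]
grip_width: 0.0868
```

play_rows(rows="0 0 0 0 0 0 0.2;0 0 0 0 0 0 0.6;0 0 0 0 0 0 1;0 0 0 0 0 0 1;0 0 0 0 0 0 1;0 0 0 0 0 0 1;0 0 0 0 0 0 1;0 0 0 0 0 0 1")

```text
time: 8.37
position: [0.6518, -0.142, 0.0267]
tool_rot: [-0.183, 0.683, 0.182, 0.683]
ft_force: [-2.3, -0.1, 5.5]
grip_width: 0.0604
```

Run:
```python
from h import *
to((.663,.0115,.2))
shot("w6",[]);print(rim("w6",(.650,-.142),.031,.06))
```

```text
t 8.37 pos [ 0.6518 -0.142   0.0267] jaw 30.0 w 0.06044351922642438 q [-0.38  0.79  1.44 -0.    0.91 -0.9 ]
 turn [-0.     0.     0.001] shift target-frame mm [-173.3  127.4   86.4] shift cur-frame [-173.4  127.2   86.4] tool z [0.866 0.499 0.   ]
[113.9446   0.652   -0.1415]
```

play_rows(rows="0 0 0 -25 0 0 1;0 0 0 -38 0 0 1;0 0 0 -38 0 0 1;0 0 0 -25 10 6 1;0 0 0 -9 25 17 1;0 0 0 0 30 20.5 1;0 0 0 0 30 20.5 1;0 0 0 0 20 14 1")

```text
time: 9.08
position: [0.661, 0.0005, 0.1605]
tool_rot: [-0.182, 0.683, 0.184, 0.683]
ft_force: [-0.4, 0.2, -3.3]
grip_width: 0.0598
```

play_rows(rows="0 0 0 0 10 7 1;0 0 0 0 2.4 1.4 1;0 0 0 0 0 0 1;0 0 0 0 0 0 1;0 0 0 0 0 0 1")

```text
time: 9.5
position: [0.6628, 0.0101, 0.1606]
tool_rot: [-0.182, 0.683, 0.182, 0.683]
ft_force: [0.7, 0.2, -1.4]
grip_width: 0.0601
```

Run:
```python
from h import *
to((.663,.0115,.1165));print(readout.get_obs()["ft_force"])
```

```text
t 9.5 pos [0.6628 0.0101 0.1606] jaw 29.9 w 0.0601160412218482 q [-0.15  0.62  1.37 -0.    1.15 -0.67]
 turn [ 0.    -0.001  0.   ] shift target-frame mm [44.1  1.1  0.8] shift cur-frame [44.1  1.1  0.9] tool z [ 0.867  0.498 -0.001]
[ 0.74336746  0.20622326 -1.41735966]
```

Run:
```python
from h import *
shot("w7",[(.663,.0115,.1935)])
i=imaging.camera("scene");b=cv2.resize(i[100:280,220:460],(560,420),interpolation=2)
a=cv2.resize(cv2.imread("pics/w7_raw.png"),(400,300));
o=np.zeros((420,800,3),np.uint8);o[:,240:]=b;cv2.imwrite("pics/x7.png",np.vstack([cv2.resize(b,(533,400)),cv2.resize(cv2.imread("pics/w7_raw.png")[150:270,150:430],(533,200))]))
```

```text
pt (0.663, 0.0115, 0.1935) [404.  398.1]
```

View pics/x7.png

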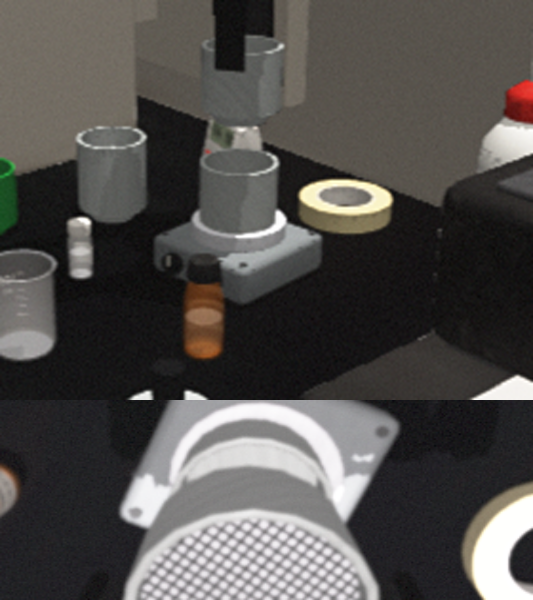

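play_rows(rows="0 0 0 15 0.7 0.5 1;0 0 0 15 0 0 1;0 0 0 8 0 0 1;0 0 0 3 0 0 1;0 0 0 0 0 0 1;0 0 0 0 0 0 1")

```text
time: 10.1
position: [0.6633, 0.0125, 0.1202]
tool_rot: [-0.183, 0.683, 0.183, 0.683]
ft_force: [0.9, -0.6, -2.0]
grip_width: 0.0601
```

Run:
```python
from h import *
to((.663,.0115,.1165));print(readout.get_obs()["ft_force"])
```

```text
t 10.1 pos [0.6633 0.0125 0.1202] jaw 29.9 w 0.060125444326425796 q [-0.15  0.67  1.4  -0.    1.07 -0.67]
 turn [-0.  0.  0.] shift target-frame mm [ 3.7 -0.7 -0.7] shift cur-frame [ 3.7 -0.7 -0.7] tool z [0.867 0.499 0.   ]
[ 0.86650738 -0.57032004 -1.99914421]
```

play_rows(rows="0 0 0 2 -0.4 -0.4 1;0 0 0 1 0 0 1;0 0 0 0 0 0 1;0 0 0 0 0 0 0.2;0 0 0 0 0 0 0;0 0 0 0 0 0 0;0 0 0 0 0 0 0;0 0 0 0 0 0 0")

```text
time: 10.77
position: [0.6629, 0.0124, 0.1172]
tool_rot: [-0.183, 0.683, 0.183, 0.683]
ft_force: [0.6, 0.3, -0.8]
grip_width: 0.0832
```

play_rows(rows="0 0 0 -15 0 0 0;0 0 0 -30 0 0 0;0 0 0 -30 0 0 0;0 0 0 -20 0 0 0;0 0 0 0 0 0 0;0 0 0 0 0 0 0")

```text
time: 11.27
position: [0.6635, 0.0123, 0.2134]
tool_rot: [-0.183, 0.682, 0.182, 0.684]
ft_force: [0.3, -0.5, -0.9]
grip_width: 0.0871
```

Run:
```python
from h import *
shot("w8",[(.663,.0115,.15)])
print(rim("w8",(.663,.0115),.031,.15),rim("w8",(.663,.0115),.031,.155))
print("coarse",rim("w8",(.6607,.177),.031,.076))
i=imaging.camera("scene");b=cv2.resize(i[60:280,200:460],(560,474),interpolation=2)
cv2.imwrite("pics/x8.png",np.hstack([b[:400],cv2.resize(cv2.imread("pics/w8.png"),(533,400))])[:,:1093])
a=cv2.imread("pics/x8.png");cv2.imwrite("pics/x8.png",cv2.resize(a,(800,293)))
to((.6607,.1765,.20))
```

```text
pt (0.663, 0.0115, 0.15) [399.5 309.9]
[1.521848e+02 6.620000e-01 1.250000e-02] [1.456994e+02 6.610000e-01 1.400000e-02]
coarse [93.2046  0.6602  0.177 ]
t 11.37 pos [0.6616 0.0125 0.2105] jaw 30.0 w 0.08705208106041994 q [-0.15  0.57  1.32  0.    1.26 -0.67]
 turn [-0.    -0.002 -0.002] shift target-frame mm [ 10.5 142.5  81.1] shift cur-frame [ 10.6 142.5  81.1] tool z [ 0.866  0.499 -0.002]
```

View pics/x8.png

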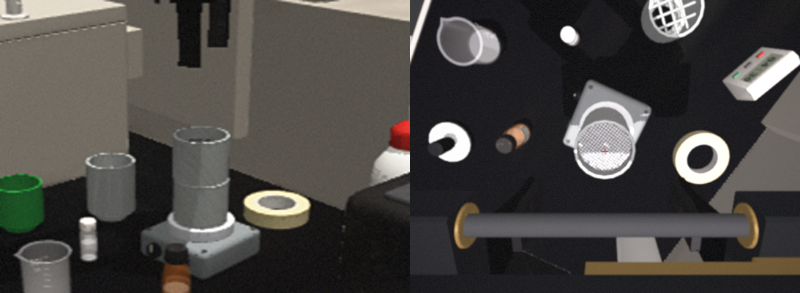

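play_rows(rows="0.115 0 0 0 0 0 0;0.115 0 0 0 0 0 0;0.115 0 0 0 0 0 0;0 0 0 4 35 6 0;0 0 0 8 38 6.6 0;0 0 0 10 38 6.6 0;0 0 0 10 34 6 0;0 0 0 4 17 2.9 0")

```text
time: 12.03
position: [0.6586, 0.1809, 0.1718]
tool_rot: [-0.063, 0.707, 0.064, 0.702]
ft_force: [0.1, 0.4, 0.3]
grip_width: 0.0872
```

play_rows(rows="0 0 0 0 0 0 0;0 0 0 0 0 0 0;0 0 0 0 0 0 0")

```text
time: 12.28
position: [0.6612, 0.1759, 0.1746]
tool_rot: [-0.063, 0.705, 0.063, 0.704]
ft_force: [1.0, -0.5, -0.7]
grip_width: 0.0869
```

Run:
```python
from h import *
to((.6605,.177,.034))
shot("w9",[(.6605,.177,.076)])
print(rim("w9",(.6605,.177),.031,.076),rim("w9",(.6605,.177),.028,.076))
```

```text
t 12.28 pos [0.6612 0.1759 0.1746] jaw 10.2 w 0.0868597361701354 q [ 0.1   0.63  1.29 -0.    1.22 -0.08]
 turn [ 0.    -0.002  0.001] shift target-frame mm [140.6   1.2  -0.5] shift cur-frame [140.6   1.3  -0.2] tool z [ 0.984  0.177 -0.002]
pt (0.6605, 0.177, 0.076) [400.8 288.2]
[169.5685   0.66     0.176 ] [81.9701  0.6585  0.1875]
```

View pics/w9.png

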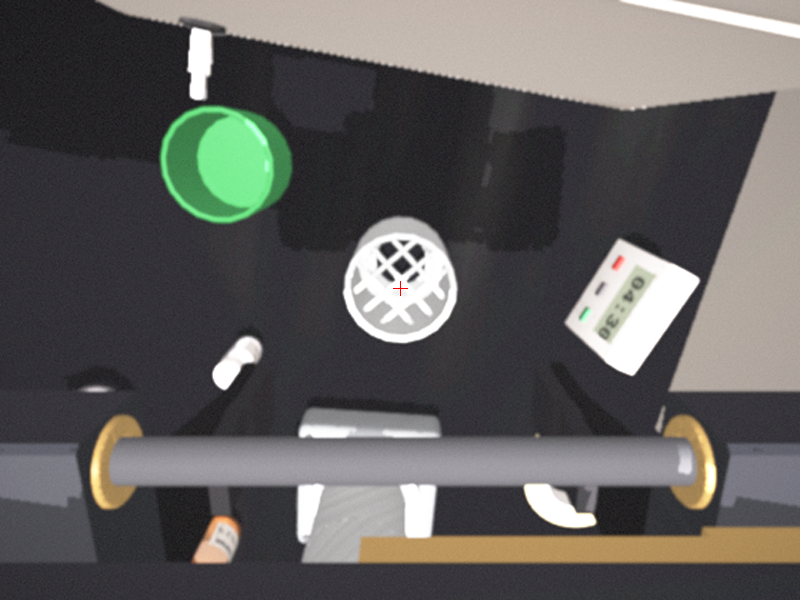

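play_rows(rows="0 0 0 30 0.7 -0.8 0;0 0 0 35 0 0 0;0 0 0 35 0 0 0;0 0 0 30 0 0 0;0 0 0 12 0 0 0;0 0 0 0 0 0 0;0 0 0 0 0 0 0")

```text
time: 12.92
position: [0.6615, 0.1763, 0.0342]
tool_rot: [-0.062, 0.704, 0.062, 0.704]
ft_force: [-0.2, 1.0, 0.4]
grip_width: 0.0869
```

play_rows(rows="0 0 0 0 0 0 0.2;0 0 0 0 0 0 0.6;0 0 0 0 0 0 1;0 0 0 0 0 0 1;0 0 0 0 0 0 1;0 0 0 0 0 0 1;0 0 0 0 0 0 1;0 0 0 0 0 0 1")

```text
time: 13.58
position: [0.661, 0.1774, 0.0349]
tool_rot: [-0.063, 0.704, 0.063, 0.705]
ft_force: [-1.5, -0.5, 6.4]
grip_width: 0.0608
```

Run:
```python
from h import *
to((.6625,.012,.21))
shot("w10",[]);print(rim("w10",(.660,.1765),.031,.076))
```

```text
t 13.58 pos [0.661  0.1774 0.0349] jaw 10.2 w 0.06079406983542586 q [ 0.1   0.8   1.39 -0.    0.95 -0.08]
 turn [-0.     0.001  0.   ] shift target-frame mm [-175.1 -163.1  -27.9] shift cur-frame [-175.1 -163.1  -27.8] tool z [0.984 0.177 0.001]
[119.9583   0.662    0.1765]
```

play_rows(rows="0 0 0 -25 0 0 1;0 0 0 -38 0 0 1;0 0 0 -38 0 0 1;0 0 0 -38 0 0 1;0 0 0 -30 -5 -1 1;0 0 0 -11 -20 -3.5 1;0 0 0 0 -30 -5 1;0 0 0 0 -30 -5 1")

```text
time: 14.3
position: [0.6621, 0.0912, 0.2153]
tool_rot: [-0.064, 0.703, 0.064, 0.705]
ft_force: [0.4, -0.5, -1.4]
grip_width: 0.0608
```

play_rows(rows="0 0 0 0 -30 -5 1;0 0 0 0 -26 -4.5 1;0 0 0 0 -15 -2.6 1;0 0 0 0 -6 -1 1;0 0 0 0 0 0 1;0 0 0 0 0 0 1;0 0 0 0 0 0 1")

```text
time: 14.88
position: [0.6621, 0.0147, 0.2137]
tool_rot: [-0.063, 0.704, 0.064, 0.704]
ft_force: [0.4, 0.2, -0.8]
grip_width: 0.0606
```

Run:
```python
from h import *
to((.6625,.012,.1745));print(readout.get_obs()["ft_force"])
shot("w11",[]);p=readout.get_obs()["position"];print(p,rim("w11",(.662,.012),.031,p[2]-.0345+.076))
```

```text
t 14.88 pos [0.6621 0.0147 0.2137] jaw 10.3 w 0.0605567792398253 q [-0.15  0.56  1.32  0.    1.26 -0.33]
 turn [-0.    -0.    -0.001] shift target-frame mm [39.2 -2.7 -0.1] shift cur-frame [39.2 -2.8 -0.1] tool z [ 0.984  0.178 -0.   ]
[ 0.37239566  0.20327097 -0.75820507]
[0.66214805 0.01478085 0.21371896] [1.349061e+02 6.630000e-01 1.400000e-02]
```

play_rows(rows="0 0 0 12 -2 -0.3 1;0 0 0 14 0 0 1;0 0 0 7 0 0 1;0 0 0 3 0 0 1;0 0 0 0 0 0 1;0 0 0 0 0 0 1")

```text
time: 15.43
position: [0.6625, 0.0112, 0.1778]
tool_rot: [-0.063, 0.704, 0.063, 0.704]
ft_force: [-0.9, 0.9, -1.4]
grip_width: 0.0606
```

Run:
```python
from h import *
to((.6625,.012,.1745));print(readout.get_obs()["ft_force"])
```

```text
t 15.43 pos [0.6625 0.0112 0.1778] jaw 10.2 w 0.060632624522043446 q [-0.15  0.6   1.35  0.    1.19 -0.33]
 turn [ 0.  0. -0.] shift target-frame mm [3.3 0.8 0.1] shift cur-frame [3.3 0.8 0.1] tool z [0.984 0.177 0.   ]
[-0.9114078   0.94667779 -1.35815814]
```

play_rows(rows="0 0 0 2 0.3 0 1;0 0 0 1 0 0 1;0 0 0 0 0 0 1;0 0 0 0 0 0 0.2;0 0 0 0 0 0 0;0 0 0 0 0 0 0;0 0 0 0 0 0 0;0 0 0 0 0 0 0")

```text
time: 16.1
position: [0.6624, 0.0112, 0.175]
tool_rot: [-0.063, 0.704, 0.063, 0.704]
ft_force: [0.9, 0.3, -1.0]
grip_width: 0.0834
```

play_rows(rows="0 0 0 -15 0 0 0;0 0 0 -30 0 0 0;0 0 0 -30 0 0 0;0 0 0 -20 0 0 0;0 0 0 0 0 0 0;0 0 0 0 0 0 0")

```text
time: 16.6
position: [0.663, 0.0112, 0.2713]
tool_rot: [-0.063, 0.703, 0.063, 0.705]
ft_force: [-0.8, -0.2, -0.7]
grip_width: 0.0866
```

Run:
```python
from h import *
shot("w12",[(.6625,.012,.216)])
print(rim("w12",(.6625,.012),.031,.216),rim("w12",(.6625,.012),.028,.216))
i=imaging.camera("scene");b=cv2.resize(i[40:260,200:460],(560,474),interpolation=2)
a=np.hstack([b[:400],cv2.resize(cv2.imread("pics/w12.png"),(533,400))]);cv2.imwrite("pics/x12.png",cv2.resize(a,(800,293)))
to((.4703,-.134,.20),0)
```

```text
pt (0.6625, 0.012, 0.216) [400.1 313. ]
[1.776182e+02 6.620000e-01 1.050000e-02] [9.17985e+01 6.61500e-01 1.15000e-02]
t 16.7 pos [0.6612 0.0114 0.2684] jaw 10.2 w 0.08696712764505253 q [-0.15  0.52  1.25 -0.    1.38 -0.33]
 turn [ 0.178 -0.003 -0.001] shift target-frame mm [  68.4 -145.4 -190.9] shift cur-frame [  68.9 -109.3 -213.5] tool z [ 0.984  0.177 -0.003]
```

View pics/x12.png

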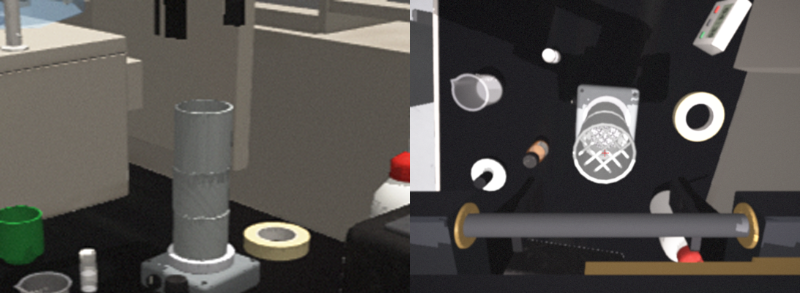

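play_rows(rows="0 0 0 0 -12 -24 0;0 0 0 0 -16 -32 0;0 0 0 0 -17 -33 0;0 0 0 10 -17 -33 0;0 0 0 15 -17 -33 0;0 0 0 20 -15 -29 0;0 0 0 20 -10 -20 0;0 0 0 20 -5.3 -9.5 0")

```text
time: 17.37
position: [0.4675, -0.1345, 0.1828]
tool_rot: [-0.061, 0.706, 0.063, 0.703]
ft_force: [-0.5, -0.0, -0.3]
grip_width: 0.0872
```

play_rows(rows="0 0 0 10 0 0 0;0 0 0 0 0 0 0;0 0 0 0 0 0 0;0 0 0 0 0 0 0")

```text
time: 17.7
position: [0.4719, -0.134, 0.1747]
tool_rot: [-0.063, 0.704, 0.063, 0.704]
ft_force: [0.0, 0.8, -0.6]
grip_width: 0.0867
```

Run:
```python
from h import *
to((.4703,-.134,.021))
shot("w13",[(.4703,-.134,.015),(.4703,-.134,.05)])
print(rim("w13",(.4703,-.134),.031,.015),rim("w13",(.4703,-.134),.011,.05))
```

```text
t 17.7 pos [ 0.4719 -0.134   0.1747] jaw 10.2 w 0.08666516755929699 q [-0.51  0.38  1.79  0.    0.97 -0.68]
 turn [-0. -0. -0.] shift target-frame mm [153.7   0.3  -1.5] shift cur-frame [153.7   0.3  -1.5] tool z [ 0.984  0.177 -0.   ]
pt (0.4703, -0.134, 0.015) [399.2 265.2]
pt (0.4703, -0.134, 0.05) [398.9 278.3]
[ 1.706736e+02  4.703000e-01 -1.335000e-01] [ 1.433514e+02  4.703000e-01 -1.305000e-01]
```

View pics/w13.png

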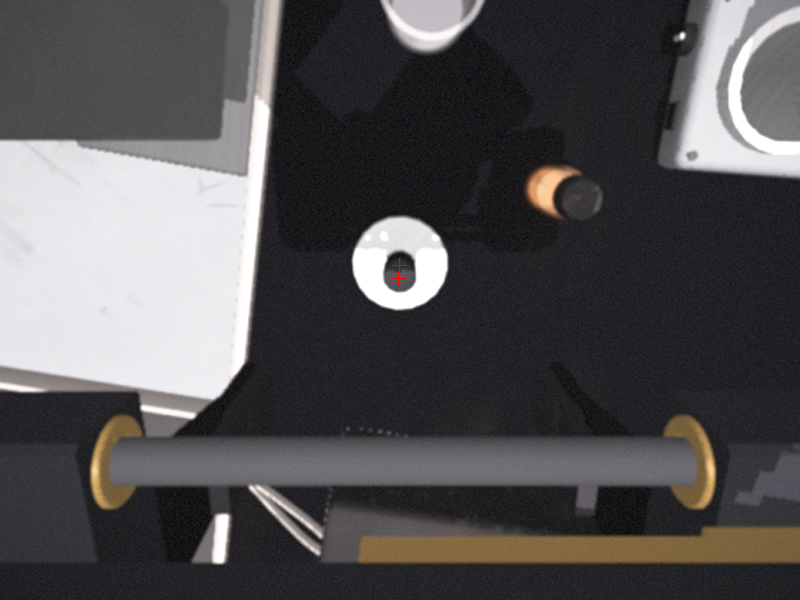

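play_rows(rows="0 0 0 30 0.8 -1.4 0;0 0 0 36 0 0 0;0 0 0 36 0 0 0;0 0 0 30 0 0 0;0 0 0 15 0 0 0;0 0 0 5 0 0 0;0 0 0 0 0 0 0;0 0 0 0 0 0 0")

```text
time: 18.42
position: [0.4711, -0.1338, 0.0236]
tool_rot: [-0.063, 0.704, 0.063, 0.705]
ft_force: [0.5, -0.3, -0.3]
grip_width: 0.0872
```

play_rows(rows="0 0 0 0 0 0 0.3;0 0 0 0 0 0 0.7;0 0 0 0 0 0 1;0 0 0 0 0 0 1;0 0 0 0 0 0 1;0 0 0 0 0 0 1;0 0 0 0 0 0 1;0 0 0 0 0 0 1")

```text
time: 19.08
position: [0.47, -0.1336, 0.0229]
tool_rot: [-0.063, 0.704, 0.063, 0.704]
ft_force: [0.5, 0.4, 1.1]
grip_width: 0.0415
```

play_rows(rows="0 0 0 0 0 0 1;0 0 0 0 0 0 1;0 0 0 0 0 0 1;0 0 0 0 0 0 1")

```text
time: 19.42
position: [0.4698, -0.1336, 0.0228]
tool_rot: [-0.063, 0.704, 0.063, 0.704]
ft_force: [-0.6, -0.0, 1.1]
grip_width: 0.0193
```

Run:
```python
from h import *
to((.662,.0115,.27))
shot("w14",[])
print(rim("w14",(.4703,-.1335),.031,.015))
```

```text
t 19.42 pos [ 0.4698 -0.1336  0.0228] jaw 10.2 w 0.01929850891984303 q [-0.51  0.65  1.91 -0.    0.58 -0.68]
 turn [-0. -0. -0.] shift target-frame mm [-247.2  108.7  214.9] shift cur-frame [-247.3  108.8  214.8] tool z [ 0.984  0.177 -0.   ]
[ 1.979811e+02  4.703000e-01 -1.325000e-01]
```

play_rows(rows="0 0 0 0 0 0 1;0 0 0 0 0 0 1;0 0 0 -15 0 0 1;0 0 0 -30 0 0 1;0 0 0 -38 0 0 1;0 0 0 -38 0 0 1;0 0 0 -38 0 0 1;0 0 0 -38 0 0 1")

```text
time: 20.13
position: [0.4694, -0.1331, 0.2215]
tool_rot: [-0.063, 0.704, 0.063, 0.704]
ft_force: [1.8, -0.1, -1.8]
grip_width: 0.0192
```

play_rows(rows="0 0 0 -38 0 0 1;0 0 0 -12 0 0 1;0 0 0 0 0 0 1;0 0 0 0 0 0 1")

```text
time: 20.47
position: [0.4697, -0.1334, 0.2699]
tool_rot: [-0.063, 0.704, 0.063, 0.705]
ft_force: [-0.1, 0.8, -1.6]
grip_width: 0.0196
```

Run:
```python
from h import *
to((.662,.0115,.27));print(readout.get_obs()["ft_force"])
shot("w15",[])
i=imaging.camera("scene")
cv2.imwrite("pics/x15.png",np.hstack([cv2.resize(i,(400,300)),cv2.resize(cv2.imread("pics/w15.png"),(400,300))]))
```

```text
t 20.47 pos [ 0.4697 -0.1334  0.2699] jaw 10.2 w 0.019590745799498474 q [-0.51  0.26  1.67  0.    1.21 -0.68]
 turn [-0.     0.001  0.   ] shift target-frame mm [-1.000e-01  1.085e+02  2.149e+02] shift cur-frame [ -0.  108.5 214.9] tool z [0.984 0.177 0.001]
[-0.052513    0.82858388 -1.55553243]
```

View pics/x15.png

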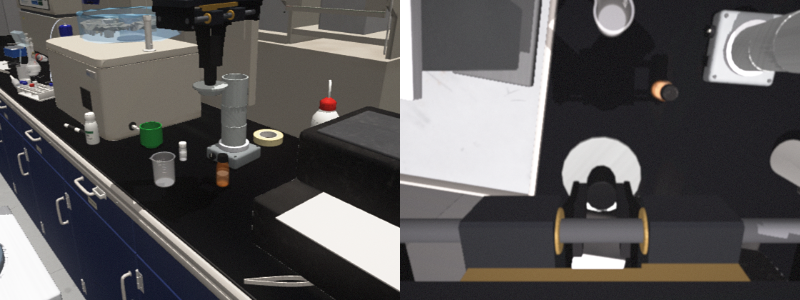

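play_rows(rows="0 0 0 0 8 16 1;0 0 0 0 13 26 1;0 0 0 0 16 32 1;0 0 0 0 16 32 1;0 0 0 0 16 32 1;0 0 0 0 15 29 1;0 0 0 0 12 24 1;0 0 0 0 8 15 1")

```text
time: 21.23
position: [0.6552, 0.0075, 0.2661]
tool_rot: [-0.063, 0.706, 0.064, 0.703]
ft_force: [-0.2, -0.9, -0.4]
grip_width: 0.0193
```

play_rows(rows="0 0 0 0 4.5 8.9 1;0 0 0 0 0 0 1;0 0 0 0 0 0 1;0 0 0 0 0 0 1")

```text
time: 21.57
position: [0.6609, 0.0105, 0.2688]
tool_rot: [-0.063, 0.705, 0.063, 0.703]
ft_force: [0.0, 0.2, -1.2]
grip_width: 0.0189
```

Run:
```python
from h import *
to((.6623,.0115,.2288));print(readout.get_obs()["ft_force"])
```

```text
t 21.57 pos [0.6609 0.0105 0.2688] jaw 10.2 w 0.018911844664676866 q [-0.15  0.52  1.25 -0.    1.38 -0.33]
 turn [-0.    -0.003 -0.   ] shift target-frame mm [40.   0.7  1.6] shift cur-frame [40.   0.7  1.7] tool z [ 0.984  0.176 -0.003]
[ 0.0325644   0.24829684 -1.1876387 ]
```

play_rows(rows="0 0 0 12 0.4 1 1;0 0 0 14 0 0 1;0 0 0 8 0 0 1;0 0 0 3 0 0 1;0 0 0 0 0 0 1;0 0 0 0 0 0 1")

```text
time: 22.07
position: [0.6632, 0.0115, 0.233]
tool_rot: [-0.063, 0.704, 0.063, 0.704]
ft_force: [0.1, -0.5, -1.5]
grip_width: 0.0198
```

Run:
```python
from h import *
to((.6623,.0115,.2288));print(readout.get_obs()["ft_force"])
```

```text
t 22.07 pos [0.6632 0.0115 0.233 ] jaw 10.2 w 0.019754693508932615 q [-0.15  0.55  1.29 -0.    1.3  -0.33]
 turn [-0.  0.  0.] shift target-frame mm [ 4.2  0.2 -0.8] shift cur-frame [ 4.2  0.2 -0.8] tool z [0.984 0.177 0.   ]
[ 0.12932003 -0.46609564 -1.50483457]
```

play_rows(rows="0 0 0 2 0 -0.5 1;0 0 0 1.5 0 0 1;0 0 0 0 0 0 1;0 0 0 0 0 0 0.5;0 0 0 0 0 0 0.2;0 0 0 0 0 0 0;0 0 0 0 0 0 0;0 0 0 0 0 0 0")

```text
time: 22.73
position: [0.6629, 0.0118, 0.2296]
tool_rot: [-0.063, 0.704, 0.063, 0.704]
ft_force: [0.3, -0.0, -0.6]
grip_width: 0.0447
```

play_rows(rows="0 0 0 0 0 0 0;0 0 0 0 0 0 0;0 0 0 0 0 0 0;0 0 0 0 0 0 0;0 0 0 -15 0 0 0;0 0 0 -30 0 0 0;0 0 0 -30 0 0 0;0 0 0 -10 0 0 0")

```text
time: 23.4
position: [0.665, 0.0115, 0.3194]
tool_rot: [-0.064, 0.701, 0.062, 0.707]
ft_force: [0.4, 0.6, 1.2]
grip_width: 0.0861
```

play_rows(rows="0 0 0 0 0 0 0;0 0 0 0 0 0 0;0 0 0 0 0 0 0")

```text
time: 23.65
position: [0.6615, 0.0119, 0.3123]
tool_rot: [-0.063, 0.706, 0.063, 0.703]
ft_force: [-0.1, -0.5, -0.8]
grip_width: 0.087
```

Run:
```python
from h import *
shot("w16",[])
print(rim("w16",(.662,.0115),.031,.221))
i=imaging.camera("scene");b=cv2.resize(i[20:320,160:440],(560,600),interpolation=2)
a=np.hstack([b,cv2.resize(cv2.imread("pics/w16.png"),(800,600))]);cv2.imwrite("pics/x16.png",cv2.resize(a,(800,353)))
o=readout.get_obs();print(o["time"],o["position"],o["ft_force"],o["grip_width"])
```

```text
[1.562946e+02 6.630000e-01 1.200000e-02]
23.75 [0.66153028 0.0118927  0.31194008] [ 0.14026637 -0.17268743  0.13508163] 0.08697380954456524
```

View pics/x16.png

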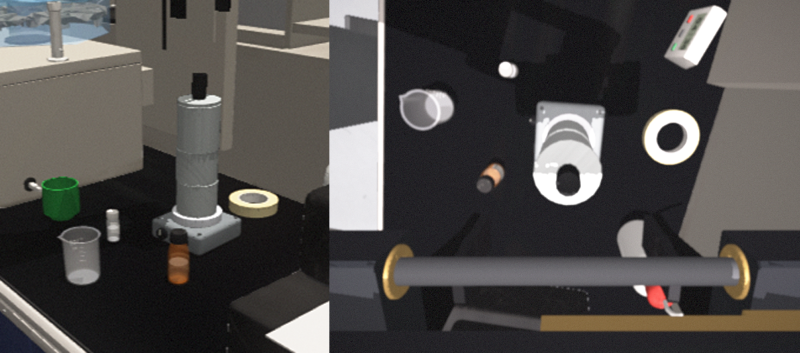

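The whole column is upright, with the lid seated, the gripper clear, and the beaker, vial and dropper bottle standing.

```bash
python3 -c "
from rig import robot
print(robot.hand_in())"
```

```text
the job is handed in; nothing more can be done
None
```

I built the column on the base in order: receiver pan, fine sieve, coarse sieve, lid. I let go of everything and handed the job in at about 24 s of the 93 s allowed. The hand-in gave no verdict.

- **Fit and position:** after each release, the camera views showed the piece level and fully down. The top edges measured at about (0.663, 0.0115), (0.662, 0.0125), (0.662, 0.0105) and, for the lid, (0.663, 0.012). That puts them within about 2 mm of a common axis, which is about as fine as the cameras can tell.
- **Gripper and forces:** it ended fully open, with the fingertips about 55 mm above the knob. Forces stayed under about 7 N in every reading.
- **Other objects:** the beaker, vial and dropper bottle stood upright where they were in the last picture.
- **One mismatch:** on the fine sieve, the coarse sieve and the lid knob, the finger-opening reading was 1–3 mm below the stated diameter. The pictures showed the fine sieve and lid held level in the grip; the coarse sieve I only checked by an edge measurement while carried. I put it down to the sensor or the pads, but did not confirm that.

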